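Slide a used glass plate off the stand into the waste box

ROBOT

A 6-joint arm with a two-finger parallel gripper is mounted at the origin on a cart in front of the work surface, level with it; the furniture and walls round the work are solid. World frame = base frame: x ahead of the robot, y to its left, z up, the work surface at z = 0. Lengths are in m, angles in rad, forces in N, time in s.
With the tool pointing down it reaches from about 0.35 to 0.8 m from the base axis. Payload 7.3 kg.
Tool frame: the origin (TCP) lies on the centre line of the jaws, within the pads' length; the fingertips stand 22 mm ahead of it and the grasp point (between the pads) lies 3 mm ahead of it; z points along the fingers, y is the line along which they close (so a half turn about z gives the same grasp; the last joint's range is limited). The gripper opens to 85 mm and grips with 20 to 120 N. Pads are 22 mm wide; open, the fingers measure 114 mm over their backs; the gripper's body (76 mm by 85 mm) begins 54 mm behind the grasp point. The pads swing forward as they close: fully open they stand 13 mm farther back than shut.
Start: joints at [-1.425, 0.342, 1.524, -0, 1.275, -0.146], TCP at [0.151, -0.503, 0.253] pointing down, gripper open.
Joint ranges: [-2.53, 2.53], [-0.77, 2.02], [0.04, 2.7], [-1, 4.14], [0.28, 2.66], [-3.11, 3.11]. Speed limits (rad/s): [2.57, 2.57, 3.14, 3.14, 3.14, 3.14].

INTERFACE

Orientations are given as [roll, pitch, yaw] about the fixed x, y, z axes, in that order (R = Rz(yaw) Ry(pitch) Rx(roll)).
In Python, from plant import robot gives the robot as it stands.
- The arm moves only by the tool move_arm, never from a script. Its argument "commands" is a list of rows, each an object with "dp": the shift along the tool's x, y, z in units of 40 mm (1.0 is 40 mm), a list of three; "rotation": the turn, a rotation vector about the tool's x, y, z in units of 6 degrees (1.0 is 6 degrees), a list of three; "claw": the opening, from -1 (shut) to 1 (fully open). A call has 1 to 12 rows; each row shifts and turns the commanded pose from where the row before left it, along the tool's axes as they then stand; what a row does not reach is not made up. A row lasts 1/12 s, in which the tool goes at most 41.7 mm and 7.16 degrees, less where a joint would pass 70% of its speed; a pose out of reach is approached as far as the arm can. A call is refused whole if a number of a shift passes 1 or a number of a turn 1, either way. A call with a gripper value outside its range is refused whole. The fingers move at their own pace and stop on an object; "force" is the grip in N (left out, the last holds). Time passes only in rows, so rows that do not move let the fingers close. It gives the time, the measured TCP pose, the force, the opening and the grip force at its end, in the units of the state.
- robot.read_state(): the state, without advancing time (a new reading comes with each control period).
- robot.capture(name): name is "side" or "top" or "wrist"; returns (picture, depth): 480x640x3 uint8, blue, green, red; 480x640 float32, m along the optical axis (not along the pixel's ray), 0 where there is no reading.
- robot.get_calibration(name): a dict with "fx", "fy", "cx", "cy" (pixels), "k1" (the pictures are not rectified: a ray, as slopes to the right and down, at radius r is drawn at 1 + k1 r^2 times it, then the intrinsics apply), "rvec" (rotation vector, rad) and "tvec" (3), from world to camera coordinates, as OpenCV has them; the wrist camera has in their place "T_tool_cam" (4x4, takes a point from camera to tool coordinates, whose origin is the TCP and whose axes are the flange's). Camera axes: x right, y down, z forward; pixel columns grow to the right and rows downward; lengths in m; the calibration is good to about 2 mm. A picture is of the moment at which its call begins: read the wrist's pose just before it. get_calibration takes no time and is no camera call.
- robot.hand_in(): hands the job in; it is judged then, once.
Trained networks look in the newest picture that a camera, given by its name, has taken for a name from the list of things; names that differ only in an ending like _2 or _b are one class to them, and where a whole thing is asked for, a point or a joint stands for the part that bears it (a point fixed in the world has none). Each returns a list of dicts, best first, with "p" (0 to 1); they miss things now and then, are a little off and sometimes report something else, mostly with a low value. They report only what shows in the picture. A call takes as long as a camera call.
- robot.recognise(query, camera): "xyz" ([x, y, z] in m, in world coordinates, good to about 4 mm: the middle of the surface that is visible of it).
- robot.silhouettes(query, camera): "region" (480x640 bool, what is visible of it).
- robot.mark_of(query, camera): "xyz" ([x, y, z] in m, in world coordinates, good to about 4 mm: a listed point, or the origin of a listed thing).
The state is a dict: "t": time; "joints": joint angles; "joint_velocities": joint speeds; "joint_efforts": joint torques, N m; "eef_pos": TCP position; "orientation": TCP orientation; "contact_force": force on the tool from outside, world axes, zero at the start; "moment": the same for the moment, N m; "grip_width": opening from 0.0 (shut) to 1.0 (fully open); "gripper_force": force on a finger pad.
Only numpy, scipy, OpenCV 4.12 (cv2) and the standard library are available. Lean on these libraries where they do the work, as an engineer would, in place of code of your own. Each camera call takes 0.05 s, during which the arm holds its last target. There are 200 camera calls.

TASK

The amber glass plate on the two-lane stand is scrap. Draw the yellow waste box by its black tab gently up against the foot of the stand, in the middle and square under the open edge, and let go; then press lightly on top of the amber plate and slide it along its lane, never lifting it or leaning hard on it, until it drops over the open edge into the box. Leave the green plate where it lies and disturb nothing else.

Things in the scene. Friction and masses are not known exactly. Their poses are not given: they have to be found in the camera images.
- stand: Fixed grey stand, 150x150 mm, about 97 mm high. Origin: middle of its underside on the bench. Its deck has two lanes along the stand's y, centred at x = -33.5 and +33.5 mm, each 58 mm wide between dark lips 5 mm high; a lip closes the -y end, the +y end is open.
- lanes (a point): Middle of the deck at lane-floor height: stand x = 0, y = 0, 87 mm up. The lane floor is polished metal (friction about 0.25) and RISES towards the open +y end at 0.06 rad (6 mm per 100 mm). It does not give at all, so a tool drawn level along a lane soon presses far too hard.
- edge (a point): Middle of the stand's open top edge: stand x = 0, y = +74.9 mm, 91.5 mm above the bench.
- foot_face (a point): Middle of the upright face of the stand's foot, under the open edge: stand x = 0, y = +55 mm, 40 mm up. The deck juts out 20 mm past this face, with at least 78 mm free below it. The face is solid and does not give.
- amber_plate: Loose amber glass plate, the scrap: 52 mm (x) by 76 mm (y) by 4 mm thick, about 40 g, in either lane, long side along it, its top 1 mm below the lips. Origin: middle of its underside; y points to the open end. Finger tips hold it better than the lane does. It cracks above 25 N.
- amber_plate_top (a point): Middle of the amber plate's top face. Pressed down behind its middle the plate can overhang the edge without falling; it tips and drops once its middle is past the edge and it is let go.
- green_plate: Loose green glass plate of the same size in the other lane, still needed. Origin: middle of its underside.
- waste_box: Loose open yellow waste box, 170 mm (x) by 120 mm (y), walls 66 mm high and 5 mm thick, about 0.35 kg, standing on the bench some 60 to 110 mm off the stand's +y side, askew. Origin: middle of its underside; its -y wall belongs against the stand's foot with its x along the stand's x. It slides under the jutting deck with 17 mm to spare.
- box_lip (a point): Middle of the outer face of the box's -y wall, at its rim: box y = -60 mm, 66 mm high.
- box_tab (a point): Grip point of the black upright tab on the box's +y wall: box y = +56 mm, 90 mm high. The tab is 10 mm thick (y), 50 mm wide (x) and its top is 102 mm high; the rim beside it is 66 mm high.
- beaker_5: Loose glass beaker, 87x83x108 mm, at the right. Origin: middle of its underside.
- beaker_6: Loose glass beaker, 84x80x92 mm, at the right. Origin: middle of its underside.
- rinse_bottle: Loose white bottle, 68 mm across, 154 mm high, at the back right. Origin: middle of its underside.
- timer: Loose white timer, 24x64x52 mm, at the back. Origin: middle of its underside.
- vial: Loose vial with a white cap, 27 mm across, 60 mm high, at the right. Origin: middle of its underside.
- jar: Loose white jar, 69 mm across, 134 mm high, at the back left. Origin: middle of its underside.

How it is judged:
By the outcome, as a careful person would: the job done as asked, in the order asked, and still so for the second after the job is handed in, with the robot touching nothing.
It also fails if it takes over 58 s, if anything falls off the work surface, if the arm or the gripper's body presses on something with over 40 N, if the wrist force passes 120 N, or if a joint passes its speed limit or range.

## Working session

There is one attempt and no reset: what is moved stays moved. The work goes in short steps, Python scripts to look and compute and a tool call to move; the robot and the scene stay as the last step left them, time stands still between calls to the robot, and variables do not carry over. Pictures are saved under pics/ and viewed, at most 10 in all, crops included, and the job is handed in when it is done.

Besides the shell and the picture viewer there is one more tool, called after ">>>" by a JSON object that holds its "method" and its "body", one argument or row to a line. move_arm: Moves the arm, as the interface text tells. Its arguments: {"type":"object","properties":{"commands":{"type":"array"},"force":{"type":"number"}},"required":["commands"]}

```bash
mkdir -p pics; ls; cat > h.py <<'E'
import numpy as np, cv2
from scipy.spatial.transform import Rotation as R
from plant import robot
def pose():
    s=robot.read_state(); return np.array(s['eef_pos']),R.from_euler('xyz',s['orientation'])
def cloud(cam,depth,p=None,r=None):
    c=robot.get_calibration(cam)
    v,u=np.mgrid[0:480,0:640]; 
    K=np.array([[c['fx'],0,c['cx']],[0,c['fy'],c['cy']],[0,0,1.]])
    q=cv2.undistortPoints(np.stack([u,v],-1).reshape(-1,1,2).astype(float),K,np.array([c['k1'],0,0,0.])).reshape(480,640,2)
    P=np.dstack([q*depth[...,None],depth])
    if cam=='wrist':
        T=np.array(c['T_tool_cam']); P=P@T[:3,:3].T+T[:3,3]; return P@r.as_matrix().T+p
    M=R.from_rotvec(np.ravel(c['rvec'])).as_matrix(); return (P-np.ravel(c['tvec']))@M
E
python3 - <<'E'
from h import *
s=robot.read_state(); print(s)
for cam in ['top','side']:
    im,d=robot.capture(cam); cv2.imwrite(f'pics/{cam}0.png',im); np.save(f'{cam}0.npy',d)
    for n in ['stand','lanes','edge','foot_face','amber_plate','amber_plate_top','green_plate','waste_box','box_lip','box_tab']:
        print(cam,n,[(np.round(x['xyz'],4).tolist(),round(x['p'],2)) for x in robot.mark_of(n,cam)[:2]])
E
```

```text
pics
{'t': 0.0, 'joints': array([-1.42502775e+00,  3.42730780e-01,  1.52504690e+00,  2.16370091e-05,
        1.27540898e+00, -1.46016935e-01]), 'joint_velocities': array([-0.00061914, -0.00121843,  0.00170407,  0.00027835,  0.00047653,
        0.00022707]), 'joint_efforts': array([-5.78531508e-04, -4.33678114e+01, -2.46016771e+01, -2.66099805e-04,
        7.70737039e-03, -7.65695347e-06]), 'eef_pos': array([ 0.15098549, -0.50242157,  0.25261133]), 'orientation': array([-3.14001862e+00, -2.52395454e-04,  2.91779003e-01]), 'contact_force': array([ 0.40996012, -0.50849508, -0.15678889]), 'moment': array([-0.00822242, -0.01292263,  0.01049425]), 'gripper_force': 0.0, 'grip_width': 0.9990375057128059}
top stand [([0.5407, -0.0665, -0.0019], 0.93), ([0.5478, 0.1284, 0.0005], 0.72)]
top lanes [([0.5425, -0.0633, 0.0857], 0.72)]
top edge [([0.5379, 0.01, 0.0941], 0.61)]
top foot_face []
top amber_plate [([0.5725, -0.0888, 0.086], 0.91)]
top amber_plate_top [([0.567, -0.0883, 0.0917], 0.65)]
top green_plate [([0.5094, -0.0883, 0.0855], 0.89)]
top waste_box [([0.5472, 0.1325, -0.0012], 0.75), 
[... 194 characters left out ...]
0939], 0.7)]
side lanes [([0.5462, -0.0666, 0.0867], 0.95), ([0.55, 0.1873, 0.0881], 0.39)]
side edge [([0.5389, 0.0087, 0.0912], 0.64)]
side foot_face [([0.5442, -0.0163, 0.0407], 0.79), ([0.5419, -0.0664, 0.0005], 0.63)]
side amber_plate [([0.5723, -0.0913, 0.087], 0.72)]
side amber_plate_top [([0.7738, -0.241, 0.0021], 0.63), ([0.5708, -0.0879, 0.0922], 0.55)]
side green_plate [([0.5077, -0.0882, 0.0856], 0.8), ([0.5433, 0.0096, 0.0923], 0.26)]
side waste_box [([0.5444, 0.1305, 0.001], 0.64), ([0.572, -0.0897, 0.0893], 0.56)]
side box_lip [([0.5724, -0.091, 0.088], 0.74), ([0.5718, -0.0905, 0.0841], 0.69)]
side box_tab [([0.5487, 0.1867, 0.0896], 0.72), ([0.7367, -0.3416, -0.0033], 0.33)]
```

View pics/top0.png

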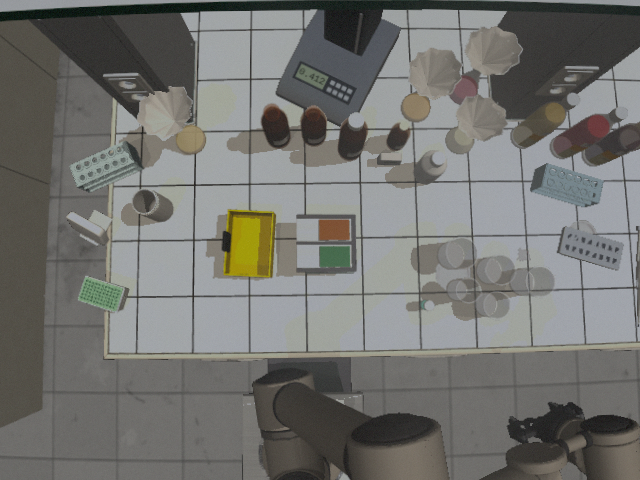

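View pics/side0.png

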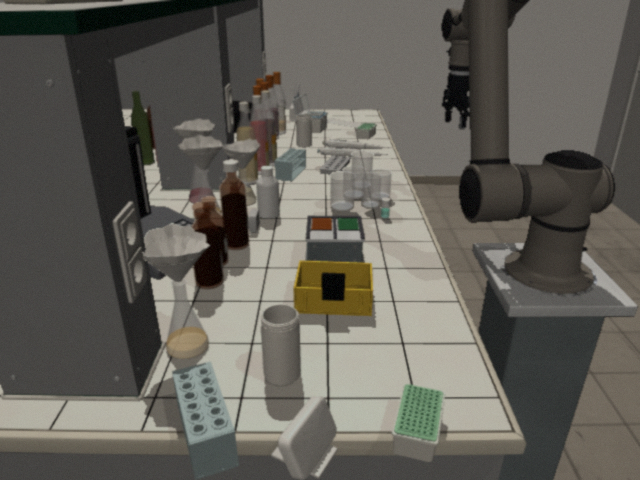

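```bash
cat > fit.py <<'E'
from h import *
def fit(cams):
    o=[]
    for cam in cams:
        im,d=robot.capture(cam); p,r=pose() if cam=='wrist' else (0,R.identity())
        P=cloud(cam,d,p,r); hsv=cv2.cvtColor(im,cv2.COLOR_BGR2HSV)
        ok=(d>0)&(P[...,0]>.38)&(P[...,0]<.72)
        box=ok&(P[...,2]>.060)&(P[...,2]<.071)&(P[...,1]>0.0)&(P[...,1]<.23)&(hsv[...,0]>18)&(hsv[...,0]<38)&(hsv[...,1]>100)
        tab=ok&(P[...,2]>.097)&(P[...,2]<.108)&(P[...,1]>.08)&(P[...,1]<.24)
        st=ok&(P[...,2]>.082)&(P[...,2]<.102)&(P[...,1]>-.18)&(P[...,1]<.03)
        for n,m in (('box',box),('tab',tab),('stand',st)):
            m=cv2.morphologyEx(m.astype(np.uint8),cv2.MORPH_OPEN,np.ones((2,2)))>0
            if m.sum()<20: print(cam,n,'none'); continue
            q=P[m]; c,s,a=cv2.minAreaRect(q[:,:2].astype(np.float32)*1000)
            print(cam,n,m.sum(),np.round(c,1),np.round(s,1),round(a,2),'z',np.median(q[:,2]).round(4))
if __name__=='__main__':
    import sys; fit(sys.argv[1:])
E
python3 fit.py top side
```

```text
top box 357 [535.8  68.2] [252.2 172.9] 84.31 z 0.0602
top tab 80 [485.2  80. ] [270.8  45.3] 60.07 z 0.0995
top stand 3319 [528.5 -71.1] [161.1 182.8] 89.79 z 0.0888
side box 523 [592.3 530.1] [1146.9  172.5] 83.23 z 0.0615
side tab 81 [528.2 144.2] [125.8  43. ] 64.17 z 0.0989
side stand 1470 [583.4 388.2] [1434.9  154.1] 84.59 z 0.0896
```

The top view shows the stand square to the axes. The amber plate is in the far lane (333,230) and the green one in the near lane (333,257). The yellow box is slightly askew with its tab at (226,241). I'm moving over the box for a look from close up.

>>> {"method": "move_arm", "body": {
  "commands": [
    {"dp":[0,0,-0.9],"rotation":[0,0,1],"claw":1},
    {"dp":[0,0,-0.9],"rotation":[0,0,1],"claw":1},
    {"dp":[0,0,-0.9],"rotation":[0,0,0.79],"claw":1},
    {"dp":[0.45,-0.75,0],"rotation":[0,0,0],"claw":1},
    {"dp":[0.45,-0.75,0],"rotation":[0,0,0],"claw":1},
    {"dp":[0.45,-0.75,0],"rotation":[0,0,0],"claw":1},
    {"dp":[0.45,-0.75,0],"rotation":[0,0,0],"claw":1},
    {"dp":[0.45,-0.75,0],"rotation":[0,0,0],"claw":1},
    {"dp":[0.45,-0.75,0],"rotation":[0,0,0],"claw":1},
    {"dp":[0.45,-0.75,0],"rotation":[0,0,0],"claw":1},
    {"dp":[0.45,-0.75,0],"rotation":[0,0,0],"claw":1},
    {"dp":[0.45,-0.75,0],"rotation":[0,0,0],"claw":1}
  ]
}}

```text
t: 2.2
eef_pos: [0.3136, -0.2313, 0.3615]
orientation: [3.141, -0.001, -0.001]
contact_force: [-0.3, -0.5, 0.6]
grip_width: 1.002
gripper_force: 0.0
```

>>> {"method": "move_arm", "body": {
  "commands": [
    {"dp":[0.45,-0.75,0],"rotation":[0,0,0],"claw":1},
    {"dp":[0.45,-0.75,0],"rotation":[0,0,0],"claw":1},
    {"dp":[0.45,-0.75,0],"rotation":[0,0,0],"claw":1},
    {"dp":[0.45,-0.75,0],"rotation":[0,0,0],"claw":1},
    {"dp":[0.45,-0.75,0],"rotation":[0,0,0],"claw":1},
    {"dp":[0.45,-0.75,0],"rotation":[0,0,0],"claw":1},
    {"dp":[0.45,-0.75,0],"rotation":[0,0,0],"claw":1},
    {"dp":[0.45,-0.75,0],"rotation":[0,0,0],"claw":1},
    {"dp":[0.45,-0.75,0],"rotation":[0,0,0],"claw":1},
    {"dp":[0.45,-0.75,0],"rotation":[0,0,0],"claw":1},
    {"dp":[0,0,0],"rotation":[0,0,0],"claw":1},
    {"dp":[0,0,0],"rotation":[0,0,0],"claw":1}
  ]
}}

```text
t: 3.2
eef_pos: [0.4936, 0.0685, 0.3607]
orientation: [3.141, 0.001, 0.003]
contact_force: [0.4, -0.4, -0.3]
grip_width: 0.997
gripper_force: 0.0
```

```bash
sed -i "s/cv2.minAreaRect(q\[:,:2\].astype(np.float32)\*1000)/cv2.minAreaRect(np.ascontiguousarray(q[:,:2]*1000,dtype=np.float32))/" fit.py
python3 - <<'E'
from h import *
s=robot.read_state(); print(s['t'],s['eef_pos'],s['orientation'],s['contact_force'])
print(robot.get_calibration('wrist'))
im,d=robot.capture('wrist'); cv2.imwrite('pics/w1.png',im)
for n in ['lanes','edge','amber_plate','green_plate','waste_box','box_lip','box_tab']:
        print(n,[(np.round(x['xyz'],4).tolist(),round(x['p'],2)) for x in robot.mark_of(n,'wrist')[:2]])
E
python3 fit.py wrist top
```

```text
3.2 [0.49356964 0.06851649 0.36066129] [3.14144209e+00 1.12068951e-03 2.83861606e-03] [ 0.41971013 -0.40605631 -0.34674586]
{'fx': 332.337630112392, 'fy': 332.337630112392, 'cx': 325.81496994486946, 'cy': 240.9629820434287, 'k1': -0.05401512046996592, 'T_tool_cam': array([[-4.84591762e-04, -9.61474676e-01, -2.74893092e-01,
         6.94662343e-02],
       [ 9.99999882e-01, -4.54644531e-04, -1.72658037e-04,
         4.24159459e-05],
       [ 4.10276895e-05, -2.74893144e-01,  9.61474783e-01,
        -1.19811415e-01],
       [ 0.00000000e+00,  0.00000000e+00,  0.00000000e+00,
         1.00000000e+00]])}
lanes [([0.541, -0.0703, 0.0892], 0.64)]
edge [([0.5436, 0.0055, 0.0892], 0.56)]
amber_plate [([0.5781, -0.0893, 0.0843], 0.72)]
green_plate [([0.5063, -0.0897, 0.0823], 0.85)]
waste_box [([0.5466, 0.1304, 0.0021], 0.64)]
box_lip [([0.5401, 0.0678, 0.0674], 0.76)]
box_tab [([0.5498, 0.1901, 0.0912], 0.57)]
wrist box 1812 [541.7 131.8] [126.7 198.8] 84.85 z 0.0645
wrist tab 391 [559.3 151.7] [ 46.9 164.2] 18.14 z 0.1005
wrist stand 15732 [531.  -64.2] [175.1 258.8] 1.94 z 0.0889
top box 67 [593.6  89.8] [188.1  46.4] 54.69 z 0.0642
top tab none
top stand 3296 [528.6 -71.1] [161.1 182.8] 89.88 z 0.0888
```

View pics/w1.png

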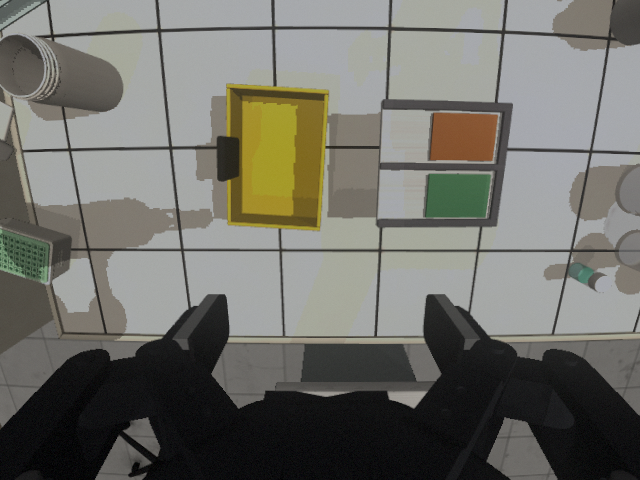

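The wrist view shows these outlines:
- **Box rim:** corners about (227,84), (329,90), (320,230), (228,228), with the tab at (228,158).
- **Stand:** corners about (383,100), (512,103), (497,227), (377,226).
- **Plates:** amber at (464,137), green at (458,195).

Next I'm turning these pixels into positions, with colour masks for accuracy.

```bash
cat >> h.py <<'E'
def ray(px,z,p,r):
    c=robot.get_calibration('wrist'); T=np.array(c['T_tool_cam'])
    K=np.array([[c['fx'],0,c['cx']],[0,c['fy'],c['cy']],[0,0,1.]])
    q=cv2.undistortPoints(np.array(px,float).reshape(-1,1,2),K,np.array([c['k1'],0,0,0.])).reshape(-1,2)
    D=np.c_[q,np.ones(len(q))]@T[:3,:3].T@r.as_matrix().T; o=r.apply(T[:3,3])+p
    return o+D*((np.broadcast_to(z,len(q))-o[2])/D[:,2])[:,None]
def quad(m):
    cs,_=cv2.findContours(m.astype(np.uint8),cv2.RETR_EXTERNAL,cv2.CHAIN_APPROX_NONE); c=max(cs,key=cv2.contourArea)
    return c.reshape(-1,2)
E
cat > meas.py <<'E'
from h import *
def rect(P): 
    c,s,a=cv2.minAreaRect(np.ascontiguousarray(P[:,:2]*1000,dtype=np.float32)); a=(a+45)%90-45; return np.round(c,1),np.round(s,1),round(a,2)
if __name__=='__main__':
    p,r=pose(); im,d=robot.capture('wrist'); hsv=cv2.cvtColor(im,cv2.COLOR_BGR2HSV); H,S,V=cv2.split(hsv)
    ye=(H>18)&(H<38)&(S>120)&(V>60); 
    print('box rim',rect(ray(quad(ye),.066,p,r)))
    print('amber',rect(ray(quad((H>3)&(H<17)&(S>120)&(V>60)),.0895,p,r)))
    print('green',rect(ray(quad((H>45)&(H<80)&(S>80)&(V>40)&(np.arange(640)[None]>300)),.0895,p,r)))
    cs=ray([(383,100),(512,103),(497,227),(377,226)],[.0965,.0875,.0875,.0965],p,r); print(np.round(cs*1000,1))
    cs=ray([(227,84),(329,90),(320,230),(228,228)],.066,p,r); print(np.round(cs*1000,1))
    tb=quad((V<55)&(np.arange(640)[None]>190)&(np.arange(640)[None]<260)&(np.arange(480)[:,None]<200)&(np.arange(480)[:,None]>110)); print(tb.min(0),tb.max(0))
    cs=ray([(tb[:,0].min(),tb[:,1].min()),(tb[:,0].min(),tb[:,1].max())],.102,p,r);print(np.round(cs*1000,1))
E
python3 meas.py
```

```text
box rim (array([546.5, 130.2]), array([118.8, 169.4]), -3.81)
amber (array([574.6, -87.6]), array([50.8, 73.8]), 0.56)
green (array([507.7, -88. ]), array([49.1, 72.9]), 0.13)
[[ 611.7    4.3   96.5]
 [ 611.9 -144.    87.5]
 [ 467.7 -145.    87.5]
 [ 471.1    5.7   96.5]]
[[634.1 181.2  66. ]
 [626.5  62.6  66. ]
 [458.7  74.1  66. ]
 [461.6 192.9  66. ]]
[191 137] [237 180]
[[574.  215.3 102. ]
 [526.8 220.2 102. ]]
```

>>> {"method": "move_arm", "body": {
  "commands": [
    {"dp":[0.2,-0.42,0.75],"rotation":[0,0,0],"claw":1},
    {"dp":[0.2,-0.42,0.75],"rotation":[0,0,0],"claw":1},
    {"dp":[0.2,-0.42,0.75],"rotation":[0,0,0],"claw":1},
    {"dp":[0.2,-0.42,0.75],"rotation":[0,0,0],"claw":1},
    {"dp":[0.2,-0.42,0.75],"rotation":[0,0,0],"claw":1},
    {"dp":[0.2,-0.42,0.75],"rotation":[0,0,0],"claw":1},
    {"dp":[0.21,-0.43,0.7],"rotation":[0,0,0.66],"claw":1},
    {"dp":[0,0,0],"rotation":[0,0,0],"claw":1},
    {"dp":[0,0,0],"rotation":[0,0,0],"claw":1}
  ]
}}

```text
t: 4.5
eef_pos: [0.5489, 0.1853, 0.1515]
orientation: [3.14, 0.004, -0.067]
contact_force: [0.6, -0.2, 0.1]
grip_width: 1.001
gripper_force: 0.0
```

```bash
python3 - <<'E'
from h import *
p,r=pose(); print(p,r.as_euler('xyz')[2])
im,d=robot.capture('wrist'); cv2.imwrite('pics/w2.png',im)
for n in ['box_tab','box_lip','edge']: print(n,[(np.round(x['xyz'],4).tolist(),round(x['p'],2)) for x in robot.mark_of(n,'wrist')[:2]])
P=cloud('wrist',d,p,r); m=(d>0)&(P[...,2]>.096)&(P[...,2]<.108)&(abs(P[...,0]-.55)<.05)&(abs(P[...,1]-.187)<.03)
q=P[m]; print(m.sum(),q.min(0),q.max(0),np.median(q,0))
E
```

```text
[0.5489104  0.18532268 0.1515381 ] -0.0674177191201375
box_tab [([0.5551, 0.1887, 0.0917], 0.65)]
box_lip [([0.5404, 0.0694, 0.065], 0.73)]
edge [([0.5437, 0.003, 0.0904], 0.61)]
1471 [0.52578738 0.18081222 0.09639734] [0.57551165 0.19285182 0.10287423] [0.55254477 0.18675424 0.10079268]
```

View pics/w2.png

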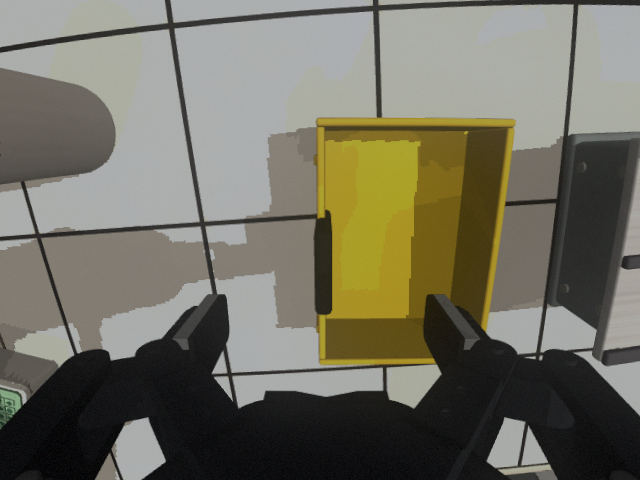

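The tab at (323,262) lies midway between the fingers and the gripper is square to the box. I'm descending and closing on it.

>>> {"method": "move_arm", "body": {
  "commands": [
    {"dp":[0.05,-0.04,0.5],"rotation":[0,0,0],"claw":1},
    {"dp":[0,0,0.5],"rotation":[0,0,0],"claw":1},
    {"dp":[0,0,0.39],"rotation":[0,0,0],"claw":1},
    {"dp":[0,0,0],"rotation":[0,0,0],"claw":1},
    {"dp":[0,0,0],"rotation":[0,0,0],"claw":-1},
    {"dp":[0,0,0],"rotation":[0,0,0],"claw":-1},
    {"dp":[0,0,0],"rotation":[0,0,0],"claw":-1},
    {"dp":[0,0,0],"rotation":[0,0,0],"claw":-1},
    {"dp":[0,0,0],"rotation":[0,0,0],"claw":-1},
    {"dp":[0,0,0],"rotation":[0,0,0],"claw":-1},
    {"dp":[0,0,0],"rotation":[0,0,0],"claw":-1},
    {"dp":[0,0,0],"rotation":[0,0,0],"claw":-1}
  ],
  "force": 30
}}

```text
t: 5.7
eef_pos: [0.5521, 0.1867, 0.0983]
orientation: [-3.141, -0.001, -0.069]
contact_force: [-0.4, 1.0, 4.1]
grip_width: 0.111
gripper_force: 31.7
```

>>> {"method": "move_arm", "body": {
  "commands": [
    {"dp":[-0.02,0.1,0],"rotation":[0,0,-0.06],"claw":-1},
    {"dp":[-0.026,0.17,0],"rotation":[0,0,-0.09],"claw":-1},
    {"dp":[-0.026,0.19,0],"rotation":[0,0,-0.09],"claw":-1},
    {"dp":[-0.026,0.19,0],"rotation":[0,0,-0.09],"claw":-1},
    {"dp":[-0.026,0.19,0],"rotation":[0,0,-0.09],"claw":-1},
    {"dp":[-0.026,0.19,0],"rotation":[0,0,-0.09],"claw":-1},
    {"dp":[-0.026,0.19,0],"rotation":[0,0,-0.09],"claw":-1},
    {"dp":[-0.02,0.1,0],"rotation":[0,0,-0.05],"claw":-1},
    {"dp":[0,0.05,0],"rotation":[0,0,0],"claw":-1},
    {"dp":[0,0,0],"rotation":[0,0,0],"claw":-1},
    {"dp":[0,0,0],"rotation":[0,0,0],"claw":-1}
  ]
}}

```text
t: 6.62
eef_pos: [0.5422, 0.132, 0.0982]
orientation: [-3.141, -0.001, -0.001]
contact_force: [-0.6, 2.3, 6.0]
grip_width: 0.112
gripper_force: 32.0
```

```bash
python3 - <<'E'
from h import *
p,r=pose(); print(p,r.as_euler('xyz')[2])
im,d=robot.capture('wrist'); cv2.imwrite('pics/w3.png',im)
for n in ['box_tab','box_lip','waste_box','edge']: print(n,[(np.round(x['xyz'],4).tolist(),round(x['p'],2)) for x in robot.mark_of(n,'wrist')[:2]])
E
```

```text
[0.54217931 0.13195454 0.0982305 ] -0.0013823776900097062
box_tab [([0.5436, 0.1333, 0.0928], 0.79)]
box_lip [([0.5415, 0.0149, 0.0664], 0.83)]
waste_box [([0.5428, 0.0792, -0.0013], 0.67)]
edge [([0.5406, 0.0082, 0.0921], 0.8)]
```

View pics/w3.png

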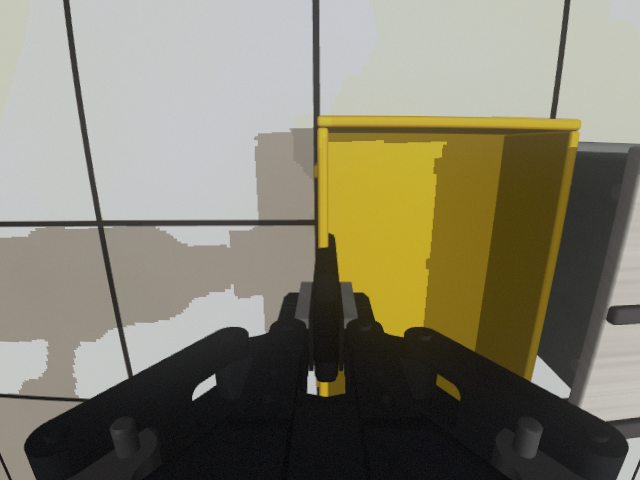

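The box is now nearly square to the stand: far rim corner about (578,122), -y rim running down to about (530,380), stand edge line (638,150) to (572,400). I'm measuring its offset and yaw against the stand.

```bash
python3 - <<'E'
from h import *
p,r=pose(); im=cv2.imread('pics/w3.png'); hsv=cv2.cvtColor(im,cv2.COLOR_BGR2HSV); H,S,V=cv2.split(hsv)
ye=(H>18)&(H<38)&(S>120)&(V>60)
pts=[(np.where(ye[y])[0].max()+.5,y) for y in range(150,370,10)]
P=ray(pts,.066,p,r); f=np.polyfit(P[:,0],P[:,1],1); print('-y rim slope',np.degrees(f[0]),'y at .541',np.polyval(f,.541)*1e3, np.std(P[:,1]-np.polyval(f,P[:,0])))
pts=[(x,np.where(ye[:,x])[0].min()-.5) for x in range(340,570,15)]
P=ray(pts,.066,p,r); f=np.polyfit(P[:,1],P[:,0],1); print('+x rim: yaw',-np.degrees(f[0]),'x at mid y',np.polyval(f,.075)*1e3)
cv2.imwrite('pics/w3s.png',cv2.resize(im[120:480,520:640],None,fx=1.6,fy=1.6))
g=cv2.cvtColor(im,cv2.COLOR_BGR2GRAY).astype(int)
for y in range(160,400,20): print(y,g[y,565:640:3].tolist())
E
```

```text
-y rim slope -0.03463500786191784 y at .541 17.123957123315073 0.00022102742534972882
+x rim: yaw 0.018543628052272672 x at mid y 624.7001709794107
160 [83, 101, 106, 94, 55, 54, 53, 55, 53, 53, 54, 53, 56, 56, 56, 54, 53, 58, 56, 59, 60, 75, 76, 77, 80]
180 [106, 104, 78, 52, 50, 50, 50, 49, 51, 51, 51, 54, 53, 50, 52, 53, 49, 50, 54, 59, 75, 75, 76, 81, 122]
200 [104, 61, 48, 46, 49, 47, 49, 48, 47, 47, 49, 49, 51, 49, 50, 49, 51, 57, 72, 71, 76, 76, 93, 146, 192]
220 [50, 44, 45, 47, 46, 47, 48, 50, 48, 50, 50, 51, 48, 52, 48, 52, 54, 72, 72, 76, 79, 118, 170, 185, 186]
240 [48, 47, 48, 45, 48, 48, 48, 46, 50, 49, 49, 50, 51, 52, 54, 73, 76, 79, 76, 102, 151, 190, 191, 191, 190]
260 [50, 46, 46, 48, 50, 50, 50, 49, 51, 51, 53, 52, 52, 62, 72, 74, 78, 84, 130, 184, 191, 188, 189, 189, 190]
280 [48, 47, 48, 47, 48, 48, 51, 49, 50, 49, 53, 55, 72, 74, 77, 77, 111, 162, 185, 183, 183, 183, 183, 184, 184]
300 [48, 47, 49, 49, 51, 51, 52, 51, 51, 51, 67, 74, 79, 76, 100, 151, 187, 187, 185, 186, 189, 186, 185, 187, 188]
320 [50, 50, 47, 52, 51, 52, 53, 53, 60, 75, 75, 78, 87, 138, 52, 44, 55, 72, 81, 80, 82, 82, 84, 81, 84]
340 [51, 52, 51, 52, 54, 54, 53, 71, 74, 77, 80, 132, 186, 186, 187, 186, 187, 187, 185, 187, 188, 187, 187, 188, 189]
360 [53, 54, 54, 60, 70, 76, 77, 76, 80, 125, 185, 190, 191, 192, 192, 192, 191, 192, 191, 191, 191, 189, 190, 188, 188]
380 [50, 51, 50, 70, 76, 80, 79, 119, 177, 187, 188, 187, 187, 188, 188, 187, 187, 189, 188, 188, 187, 187, 189, 187, 190]
```

```bash
python3 - <<'E'
from h import *
p,r=pose(); im=cv2.imread('pics/w3.png'); g=cv2.cvtColor(im,cv2.COLOR_BGR2GRAY).astype(int)
pts=[(np.argmax(g[y,575:]>110)+575,y) for y in list(range(185,300,5))+list(range(335,400,5))]
P=ray(pts,.0917,p,r); f=np.polyfit(P[:,0],P[:,1],1); print('edge slope',np.degrees(f[0]),'y at .541',np.polyval(f,.541)*1e3, np.std(P[:,1]-np.polyval(f,P[:,0])))
for x in (615,625,635):
    d=np.where(g[295:335,x]<100)[0]+295; print(x,d.min(),d.max(),ray([(x,d.min()),(x,d.max()+1)],.0965,p,r)[:,:2]*1e3)
E
```

```text
edge slope -0.13041557638419024 y at .541 8.573828673736031 0.0001574036731166836
615 306 324 [[547.99052208   9.24249834]
 [538.84615817   6.74876337]]
625 305 323 [[548.3409223    4.62839127]
 [539.17631053   2.03194378]]
635 305 322 [[ 5.48213747e+02 -1.77298441e-01]
 [ 5.39500635e+02 -2.74122762e+00]]
```

>>> {"method": "move_arm", "body": {
  "commands": [
    {"dp":[0.01,0.08,0],"rotation":[0,0,0],"claw":-1},
    {"dp":[0.01,0.1,0],"rotation":[0,0,0],"claw":-1},
    {"dp":[0.01,0.12,0],"rotation":[0,0,0],"claw":-1},
    {"dp":[0.01,0.12,0],"rotation":[0,0,0],"claw":-1},
    {"dp":[0,0.1,0],"rotation":[0,0,0],"claw":-1},
    {"dp":[0,0.05,0],"rotation":[0,0,0],"claw":-1},
    {"dp":[0,0.03,0],"rotation":[0,0,0],"claw":-1},
    {"dp":[0,0.02,0],"rotation":[0,0,0],"claw":-1},
    {"dp":[0,0,0],"rotation":[0,0,0],"claw":-1}
  ]
}}

```text
t: 7.62
eef_pos: [0.5438, 0.1078, 0.0982]
orientation: [-3.141, -0.001, -0.001]
contact_force: [0.0, 5.9, 6.0]
grip_width: 0.11
gripper_force: 31.9
```

>>> {"method": "move_arm", "body": {
  "commands": [
    {"dp":[0,0.01,0],"rotation":[0,0,0],"claw":-1},
    {"dp":[0,0.01,0],"rotation":[0,0,0],"claw":-1},
    {"dp":[0,0.01,0],"rotation":[0,0,0],"claw":-1},
    {"dp":[0,0,0],"rotation":[0,0,0],"claw":-1}
  ]
}}

```text
t: 7.95
eef_pos: [0.5438, 0.1068, 0.0983]
orientation: [-3.14, -0.001, -0.001]
contact_force: [0.0, 6.2, 5.7]
grip_width: 0.116
gripper_force: 31.9
```

>>> {"method": "move_arm", "body": {
  "commands": [
    {"dp":[0,0.01,0],"rotation":[0,0,0],"claw":-1},
    {"dp":[0,0.01,0],"rotation":[0,0,0],"claw":-1},
    {"dp":[0,0.01,0],"rotation":[0,0,0],"claw":-1}
  ]
}}

```text
t: 8.2
eef_pos: [0.5438, 0.1057, 0.0982]
orientation: [-3.14, -0.001, -0.001]
contact_force: [0.5, 6.6, 5.9]
grip_width: 0.105
gripper_force: 31.9
```

>>> {"method": "move_arm", "body": {
  "commands": [
    {"dp":[0,0.01,0],"rotation":[0,0,0],"claw":-1},
    {"dp":[0,0.01,0],"rotation":[0,0,0],"claw":-1},
    {"dp":[0,0.01,0],"rotation":[0,0,0],"claw":-1}
  ]
}}

```text
t: 8.45
eef_pos: [0.5438, 0.1045, 0.0982]
orientation: [-3.14, -0.001, -0.001]
contact_force: [0.0, 6.6, 6.3]
grip_width: 0.113
gripper_force: 31.9
```

>>> {"method": "move_arm", "body": {
  "commands": [
    {"dp":[0,0.01,0],"rotation":[0,0,0],"claw":-1},
    {"dp":[0,0.01,0],"rotation":[0,0,0],"claw":-1}
  ]
}}

```text
t: 8.62
eef_pos: [0.5438, 0.1036, 0.0982]
orientation: [-3.14, -0.001, -0.001]
contact_force: [0.5, 6.2, 6.7]
grip_width: 0.114
gripper_force: 31.9
```

>>> {"method": "move_arm", "body": {
  "commands": [
    {"dp":[0,0.01,0],"rotation":[0,0,0],"claw":-1},
    {"dp":[0,0.01,0],"rotation":[0,0,0],"claw":-1}
  ]
}}

```text
t: 8.78
eef_pos: [0.544, 0.1033, 0.0983]
orientation: [-3.14, -0.002, -0.002]
contact_force: [0.9, 9.7, 6.4]
grip_width: 0.106
gripper_force: 32.0
```

The force rose to 9.7 N and the tool stopped advancing, so the box is against the foot. I'm releasing and rising.

>>> {"method": "move_arm", "body": {
  "commands": [
    {"dp":[0,0,0],"rotation":[0,0,0],"claw":0.2},
    {"dp":[0,0,0],"rotation":[0,0,0],"claw":0.2},
    {"dp":[0,0,0],"rotation":[0,0,0],"claw":0.2},
    {"dp":[0,0,0],"rotation":[0,0,0],"claw":0.2},
    {"dp":[0,0,0],"rotation":[0,0,0],"claw":0.2},
    {"dp":[0,0,-0.5],"rotation":[0,0,0],"claw":0.2},
    {"dp":[0,0,-0.8],"rotation":[0,0,0],"claw":0.2},
    {"dp":[0,0,-0.9],"rotation":[0,0,0],"claw":0.2},
    {"dp":[-0.3,0,-0.9],"rotation":[0,0,0],"claw":0.2},
    {"dp":[-0.4,0.2,-0.9],"rotation":[0,0,0],"claw":0.2},
    {"dp":[-0.3,0.3,0],"rotation":[0,0,0],"claw":-1},
    {"dp":[0,0.3,0],"rotation":[0,0,0],"claw":-1}
  ]
}}

```text
t: 9.78
eef_pos: [0.5025, 0.0699, 0.2599]
orientation: [3.141, -0.003, -0.0]
contact_force: [1.6, -0.6, -1.0]
grip_width: 0.329
gripper_force: 0.0
```

>>> {"method": "move_arm", "body": {
  "commands": [
    {"dp":[0,0.5,0],"rotation":[0,0,0],"claw":-1},
    {"dp":[0,0.5,0],"rotation":[0,0,0],"claw":-1},
    {"dp":[0,0.4,0],"rotation":[0,0,0],"claw":-1},
    {"dp":[0,0,0],"rotation":[0,0,0],"claw":-1},
    {"dp":[0,0,0],"rotation":[0,0,0],"claw":-1}
  ]
}}

```text
t: 10.2
eef_pos: [0.5033, 0.0132, 0.2564]
orientation: [-3.141, 0.002, -0.004]
contact_force: [0.3, 0.1, -0.2]
grip_width: -0.002
gripper_force: 0.0
```

```bash
python3 - <<'E'
from h import *
from meas import rect
p,r=pose(); print(p,r.as_euler('xyz'))
im,d=robot.capture('wrist'); cv2.imwrite('pics/w4.png',im); hsv=cv2.cvtColor(im,cv2.COLOR_BGR2HSV); H,S,V=cv2.split(hsv)
ye=(H>18)&(H<38)&(S>120)&(V>60)
print('box rim',rect(ray(quad(ye),.066,p,r)))
print('amber',rect(ray(quad((H>3)&(H<17)&(S>120)&(V>60)),.0898,p,r)))
print('green',rect(ray(quad((H>45)&(H<80)&(S>80)&(V>40)&(np.arange(640)[None]>300)),.0898,p,r)))
for n in ['amber_plate_top','box_tab','box_lip','waste_box','edge','lanes']: print(n,[(np.round(x['xyz'],4).tolist(),round(x['p'],2)) for x in robot.mark_of(n,'wrist')[:2]])
P=cloud('wrist',d,p,r); m=(H>3)&(H<17)&(S>120)&(V>60)&(d>0)&(P[...,0]<.62); q=P[m]; f=np.linalg.lstsq(np.c_[q[:,1]+.09,np.ones(len(q))],q[:,2],rcond=None)[0]; print('amber plane',f)
E
```

```text
[0.50325684 0.01323974 0.25639814] [-3.14123209e+00  2.33770864e-03 -3.68674231e-03]
box rim (array([542.1,  47.1]), array([118.8, 168.7]), -0.19)
amber (array([575. , -87.6]), array([50.8, 73.9]), 0.08)
green (array([507.9, -87.9]), array([73., 51.]), -0.09)
amber_plate_top [([0.5768, -0.0927, 0.0912], 0.59)]
box_tab [([0.5428, 0.1026, 0.0935], 0.67), ([0.5425, 0.0491, 0.0029], 0.3)]
box_lip []
waste_box [([0.5437, 0.0493, 0.0014], 0.56)]
edge [([0.5436, 0.0082, 0.0898], 0.9)]
lanes []
amber plane [0.05962676 0.08885592]
```

View pics/w4.png

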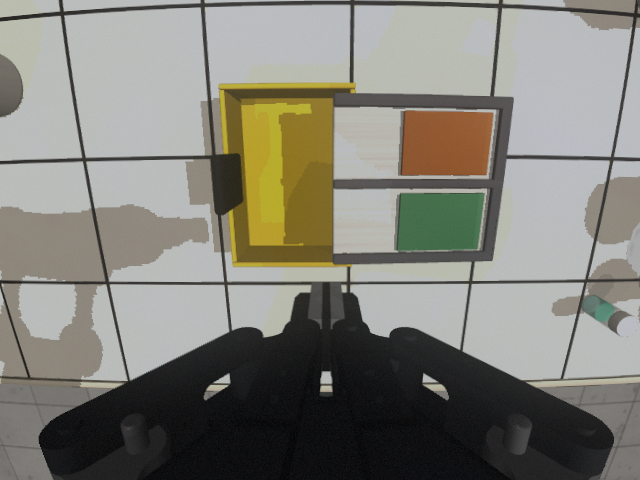

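The box sits against the foot, centred, its rim visible from (220,84) to (240,265). The amber plate at (447,143) and the green plate at (440,221) have not moved. I'm going to the amber plate with the gripper shut, tilted 0.06 rad so that the tool axes follow the lane.

>>> {"method": "move_arm", "body": {
  "commands": [
    {"dp":[0.45,0.76,0],"rotation":[0,0,0],"claw":-1},
    {"dp":[0.45,0.76,0],"rotation":[0,0,0],"claw":-1},
    {"dp":[0.45,0.76,0],"rotation":[0,0,0],"claw":-1},
    {"dp":[0.44,0.77,0],"rotation":[0,0,0],"claw":-1},
    {"dp":[0,0,0.8],"rotation":[0,0,0],"claw":-1},
    {"dp":[0,0,0.8],"rotation":[0,0,0],"claw":-1},
    {"dp":[0,0,0.8],"rotation":[0,0,0],"claw":-1},
    {"dp":[0,0,0.6],"rotation":[0,0,0],"claw":-1},
    {"dp":[0,0,0.2],"rotation":[0.57,0,0],"claw":-1},
    {"dp":[0,0,0],"rotation":[0,0,0],"claw":-1},
    {"dp":[0,0,0],"rotation":[0,0,0],"claw":-1},
    {"dp":[0,0,0],"rotation":[0,0,0],"claw":-1}
  ]
}}

```text
t: 11.55
eef_pos: [0.5755, -0.1081, 0.1308]
orientation: [-3.084, -0.002, -0.001]
contact_force: [0.4, 0.1, 0.6]
grip_width: 0.002
gripper_force: 0.0
```

>>> {"method": "move_arm", "body": {
  "commands": [
    {"dp":[0,0,0.2],"rotation":[0,0,0],"claw":-1},
    {"dp":[0,0,0.15],"rotation":[0,0,0],"claw":-1},
    {"dp":[0,0,0.05],"rotation":[0,0,0],"claw":-1},
    {"dp":[0,0,0],"rotation":[0,0,0],"claw":-1}
  ]
}}

```text
t: 11.88
eef_pos: [0.5744, -0.1066, 0.1131]
orientation: [-3.082, 0.001, -0.001]
contact_force: [-0.6, 1.0, 0.4]
grip_width: -0.004
gripper_force: 0.0
```

>>> {"method": "move_arm", "body": {
  "commands": [
    {"dp":[0,0,0.02],"rotation":[0,0,0],"claw":-1},
    {"dp":[0,0,0.02],"rotation":[0,0,0],"claw":-1},
    {"dp":[0,0,0],"rotation":[0,0,0],"claw":-1}
  ]
}}

```text
t: 12.13
eef_pos: [0.5748, -0.107, 0.1122]
orientation: [-3.082, -0.0, -0.001]
contact_force: [-0.2, -0.4, -0.6]
grip_width: -0.003
gripper_force: 0.0
```

>>> {"method": "move_arm", "body": {
  "commands": [
    {"dp":[0,0.05,0.01],"rotation":[0,0,0],"claw":-1},
    {"dp":[0,0,0],"rotation":[0,0,0],"claw":-1}
  ]
}}

```text
t: 12.3
eef_pos: [0.5748, -0.1093, 0.1116]
orientation: [-3.082, -0.0, -0.002]
contact_force: [-0.8, 1.1, 0.0]
grip_width: -0.003
gripper_force: 0.0
```

>>> {"method": "move_arm", "body": {
  "commands": [
    {"dp":[0,0,0.01],"rotation":[0,0,0],"claw":-1},
    {"dp":[0,0,0],"rotation":[0,0,0],"claw":-1}
  ]
}}

```text
t: 12.47
eef_pos: [0.5748, -0.109, 0.1112]
orientation: [-3.082, 0.0, -0.002]
contact_force: [-0.3, -0.6, 0.2]
grip_width: -0.001
gripper_force: 0.0
```

>>> {"method": "move_arm", "body": {
  "commands": [
    {"dp":[0,0,0.01],"rotation":[0,0,0],"claw":-1},
    {"dp":[0,0,0],"rotation":[0,0,0],"claw":-1}
  ]
}}

```text
t: 12.63
eef_pos: [0.5748, -0.1089, 0.1107]
orientation: [-3.082, 0.0, -0.001]
contact_force: [-0.5, -0.7, 0.3]
grip_width: -0.001
gripper_force: 0.0
```

>>> {"method": "move_arm", "body": {
  "commands": [
    {"dp":[0,0,0.01],"rotation":[0,0,0],"claw":-1},
    {"dp":[0,0,0],"rotation":[0,0,0],"claw":-1}
  ]
}}

```text
t: 12.8
eef_pos: [0.5749, -0.1089, 0.1107]
orientation: [-3.082, -0.0, -0.001]
contact_force: [-0.7, -0.8, 2.5]
grip_width: 0.005
gripper_force: 1.2
```

>>> {"method": "move_arm", "body": {
  "commands": [
    {"dp":[0,0,0.01],"rotation":[0,0,0],"claw":-1},
    {"dp":[0,0,0],"rotation":[0,0,0],"claw":-1}
  ]
}}

```text
t: 12.97
eef_pos: [0.5749, -0.1089, 0.1106]
orientation: [-3.082, -0.001, -0.001]
contact_force: [-1.4, -0.2, 5.2]
grip_width: -0.001
gripper_force: 2.6
```

>>> {"method": "move_arm", "body": {
  "commands": [
    {"dp":[0,0,0.01],"rotation":[0,0,0],"claw":-1},
    {"dp":[0,0,0],"rotation":[0,0,0],"claw":-1}
  ]
}}

```text
t: 13.13
eef_pos: [0.5751, -0.1089, 0.1106]
orientation: [-3.082, -0.001, -0.001]
contact_force: [-1.8, 0.2, 7.4]
grip_width: -0.001
gripper_force: 3.7
```

Contact at 7.4 N, with a stiffness of about 6 N/mm. I'm sliding along the tool's -y, which follows the lane, in short lengths while watching the force.

>>> {"method": "move_arm", "body": {
  "commands": [
    {"dp":[0,-0.05,0],"rotation":[0,0,0],"claw":-1},
    {"dp":[0,-0.08,0],"rotation":[0,0,0],"claw":-1},
    {"dp":[0,-0.08,0],"rotation":[0,0,0],"claw":-1}
  ]
}}

```text
t: 13.38
eef_pos: [0.5756, -0.1011, 0.1112]
orientation: [-3.084, -0.003, -0.002]
contact_force: [1.0, -2.4, 5.1]
grip_width: -0.002
gripper_force: 2.8
```

>>> {"method": "move_arm", "body": {
  "commands": [
    {"dp":[0,-0.08,0],"rotation":[0,0,0],"claw":-1},
    {"dp":[0,-0.08,0],"rotation":[0,0,0],"claw":-1}
  ]
}}

```text
t: 13.55
eef_pos: [0.5757, -0.0946, 0.1115]
orientation: [-3.083, -0.003, -0.002]
contact_force: [-0.2, -2.8, 5.8]
grip_width: 0.002
gripper_force: 2.8
```

```bash
python3 - <<'E'
from h import *
p,r=pose(); print(p)
im,d=robot.capture('wrist'); cv2.imwrite('pics/w5.png',im); H,S,V=cv2.split(cv2.cvtColor(im,cv2.COLOR_BGR2HSV))
for n,m in (('amber',(H>3)&(H<17)&(S>120)&(V>60)),('green',(H>45)&(H<80)&(S>80)&(V>40))):
    c=quad(m); P=ray(c,.0898,p,r)*1e3; print(n,len(c),np.round([P[:,0].min(),P[:,0].max(),P[:,1].min(),P[:,1].max()],1))
E
```

```text
[ 0.57566469 -0.09464353  0.11152345]
amber 546 [ 552.2  602.6 -111.9  -35.8]
green 64 [521.1 536.1 -96.5 -89.8]
```

View pics/w5.png

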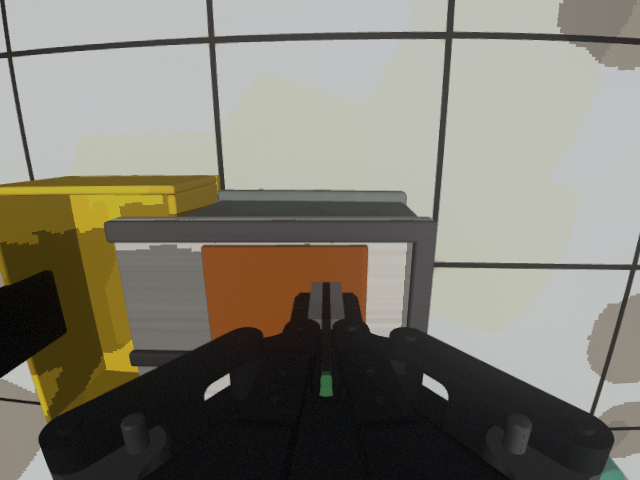

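The picture shows the plate at (285,290) following the finger: it has moved 13.7 mm against the tool's 14.3 mm, and the pad sits behind its middle. Continuing.

>>> {"method": "move_arm", "body": {
  "commands": [
    {"dp":[-0.01,-0.08,0],"rotation":[0,0,0],"claw":-1},
    {"dp":[-0.01,-0.1,0],"rotation":[0,0,0],"claw":-1},
    {"dp":[0,-0.1,0],"rotation":[0,0,0],"claw":-1},
    {"dp":[0,-0.1,0],"rotation":[0,0,0],"claw":-1}
  ]
}}

```text
t: 13.93
eef_pos: [0.5749, -0.0794, 0.1124]
orientation: [-3.083, -0.003, -0.002]
contact_force: [-0.1, -2.2, 4.9]
grip_width: -0.002
gripper_force: 2.8
```

>>> {"method": "move_arm", "body": {
  "commands": [
    {"dp":[0,-0.1,0],"rotation":[0,0,0],"claw":-1},
    {"dp":[0,-0.1,0],"rotation":[0,0,0],"claw":-1},
    {"dp":[0,-0.1,0],"rotation":[0,0,0],"claw":-1},
    {"dp":[0,-0.1,0],"rotation":[0,0,0],"claw":-1}
  ]
}}

```text
t: 14.27
eef_pos: [0.5749, -0.0634, 0.1134]
orientation: [-3.083, -0.003, -0.002]
contact_force: [-0.4, -2.8, 6.1]
grip_width: -0.002
gripper_force: 2.8
```

>>> {"method": "move_arm", "body": {
  "commands": [
    {"dp":[0,-0.1,0],"rotation":[0,0,0],"claw":-1},
    {"dp":[0,-0.1,0],"rotation":[0,0,0],"claw":-1},
    {"dp":[0,-0.1,0],"rotation":[0,0,0],"claw":-1},
    {"dp":[0,-0.1,0],"rotation":[0,0,0],"claw":-1}
  ]
}}

```text
t: 14.6
eef_pos: [0.575, -0.0474, 0.1144]
orientation: [-3.083, -0.003, -0.001]
contact_force: [-0.3, -1.7, 5.7]
grip_width: 0.001
gripper_force: 2.9
```

>>> {"method": "move_arm", "body": {
  "commands": [
    {"dp":[0,-0.1,0],"rotation":[0,0,0],"claw":-1},
    {"dp":[0,-0.1,0],"rotation":[0,0,0],"claw":-1},
    {"dp":[0,-0.1,0],"rotation":[0,0,0],"claw":-1},
    {"dp":[0,-0.1,0],"rotation":[0,0,0],"claw":-1}
  ]
}}

```text
t: 14.93
eef_pos: [0.575, -0.0314, 0.1153]
orientation: [-3.083, -0.003, -0.002]
contact_force: [-0.5, -2.1, 5.5]
grip_width: -0.001
gripper_force: 2.9
```

```bash
python3 - <<'E'
from h import *
s=robot.read_state(); p,r=pose(); print(p,s['contact_force'])
im,d=robot.capture('wrist'); cv2.imwrite('pics/w6.png',im); H,S,V=cv2.split(cv2.cvtColor(im,cv2.COLOR_BGR2HSV))
c=quad((H>3)&(H<17)&(S>120)&(V>60)); c=c[c[:,1]<c[:,1].min()+40]; P=ray(c,.094,p,r)*1e3; print(np.round([P[:,0].max(),P[:,1].min(),P[:,1].max()],1))
E
```

```text
[ 0.5750028  -0.03138508  0.11531228] [-0.53047333 -2.05093853  5.45337812]
[602.1 -48.6  27.1]
```

>>> {"method": "move_arm", "body": {
  "commands": [
    {"dp":[0,-0.1,0],"rotation":[0,0,0],"claw":-1},
    {"dp":[0,-0.1,0],"rotation":[0,0,0],"claw":-1},
    {"dp":[0,-0.1,0],"rotation":[0,0,0],"claw":-1},
    {"dp":[0,-0.1,0],"rotation":[0,0,0],"claw":-1}
  ]
}}

```text
t: 15.32
eef_pos: [0.575, -0.0154, 0.1163]
orientation: [-3.083, -0.003, -0.002]
contact_force: [-0.7, -2.4, 6.2]
grip_width: 0.003
gripper_force: 3.0
```

>>> {"method": "move_arm", "body": {
  "commands": [
    {"dp":[0,-0.1,0],"rotation":[0,0,0],"claw":-1},
    {"dp":[0,-0.08,0],"rotation":[0,0,0],"claw":-1},
    {"dp":[0,-0.03,0],"rotation":[0,0,0],"claw":-1},
    {"dp":[0,0,0],"rotation":[0,0,0],"claw":-1}
  ]
}}

```text
t: 15.65
eef_pos: [0.575, -0.0066, 0.1168]
orientation: [-3.083, -0.003, -0.001]
contact_force: [-0.2, -0.2, 5.8]
grip_width: 0.001
gripper_force: 3.1
```

```bash
python3 - <<'E'
from h import *
s=robot.read_state(); p,r=pose(); print(p,s['contact_force'])
im,d=robot.capture('wrist'); cv2.imwrite('pics/w7.png',im); H,S,V=cv2.split(cv2.cvtColor(im,cv2.COLOR_BGR2HSV))
c=quad((H>3)&(H<17)&(S>120)&(V>60)); c=c[c[:,1]<c[:,1].min()+40]; P=ray(c,.095,p,r)*1e3; print(np.round([P[:,0].max(),P[:,1].min(),P[:,1].max()],1))
E
```

```text
[ 0.57503622 -0.0066466   0.11677529] [-0.17904403 -0.15971537  5.79874937]
[602.1 -23.9  52.2]
```

The plate's middle is about 6 mm past the edge and still held down. I'll push 2 mm more, then lift off quickly.

>>> {"method": "move_arm", "body": {
  "commands": [
    {"dp":[0,-0.05,0],"rotation":[0,0,0],"claw":-1},
    {"dp":[0,0,0],"rotation":[0,0,0],"claw":-1},
    {"dp":[0,0,-1],"rotation":[0,0,0],"claw":-1},
    {"dp":[0,0,-1],"rotation":[0,0,0],"claw":-1},
    {"dp":[0,0,-1],"rotation":[0,0,0],"claw":-1},
    {"dp":[0,0,-0.8],"rotation":[0,0,0],"claw":-1},
    {"dp":[0,0,0],"rotation":[0,0,0],"claw":-1},
    {"dp":[0,0,0],"rotation":[0,0,0],"claw":-1},
    {"dp":[0,0,0],"rotation":[0,0,0],"claw":-1},
    {"dp":[0,0,0],"rotation":[0,0,0],"claw":-1},
    {"dp":[0,0,0],"rotation":[0,0,0],"claw":-1}
  ]
}}

```text
t: 16.62
eef_pos: [0.5735, -0.0135, 0.2658]
orientation: [-3.081, 0.003, -0.001]
contact_force: [-0.5, 0.2, 0.1]
grip_width: 0.003
gripper_force: 0.0
```

```bash
python3 - <<'E'
from h import *
from meas import rect
p,r=pose(); print(p)
im,d=robot.capture('wrist'); cv2.imwrite('pics/w8.png',im); H,S,V=cv2.split(cv2.cvtColor(im,cv2.COLOR_BGR2HSV))
print('rim',rect(ray(quad((H>18)&(H<38)&(S>120)&(V>60)),.066,p,r)))
im,d=robot.capture('top'); 
for n in ['amber_plate','green_plate','waste_box']: print(n,[(np.round(x['xyz'],4).tolist(),round(x['p'],2)) for x in robot.mark_of(n,'top')[:2]+robot.mark_of(n,'wrist')[:2]])
E
```

```text
[ 0.57351688 -0.01350979  0.26584286]
rim (array([543.4,  46.5]), array([120.3, 171.5]), -0.28)
amber_plate [([0.5777, 0.0522, 0.0098], 0.59), ([0.5794, 0.0514, 0.0071], 0.65), ([0.6504, 0.3783, 0.0002], 0.47)]
green_plate [([0.5091, -0.0914, 0.0857], 0.72), ([0.5068, -0.0888, 0.0821], 0.9)]
waste_box [([0.5428, 0.0447, 0.0019], 0.86), ([0.7677, -0.2463, 0.0005], 0.62), ([0.5409, 0.0484, -0.0002], 0.75)]
```

View pics/w8.png

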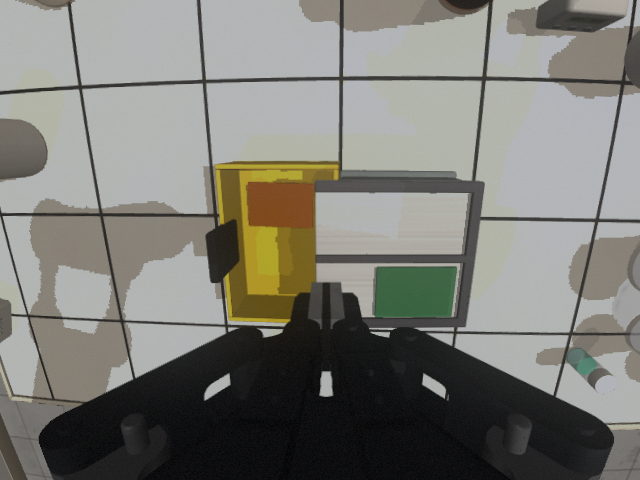

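The amber plate lies flat in the box at (281,204). The green plate is still in its lane at (415,291), the box is still against the foot, and the arm is clear.

```bash
python3 -c "
from plant import robot; print(robot.hand_in())"
```

```text
the job is handed in; nothing more can be done
None
```

The amber plate is in the waste box, which stands centred and square against the stand's foot. The green plate is still in its lane, and I handed the job in at about 17 s with the arm clear of everything; the hand-in returned no verdict.

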